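Reset the interlock under its push-latch cover

ROBOT

A 6-joint arm with a two-finger parallel gripper is mounted at the origin on a cart in front of the work surface, level with it; the furniture and walls round the work are solid. World frame = base frame: x ahead of the robot, y to its left, z up, the work surface at z = 0. Lengths are in m, angles in degrees, forces in N, time in s.
With the tool pointing down it reaches from about 0.4 to 0.925 m from the base axis. Payload 12.5 kg.
Tool frame: the origin (TCP) lies midway between the tips of the shut fingers; the grasp point (between the pads) lies 19 mm behind it; z points along the fingers, x is the direction in which the jaws open and shut, and the axes are right-handed (so a half turn about z gives the same grasp; the last joint's range is limited). The gripper opens to 95 mm and grips with 3 to 60 N. Pads are 20 mm wide; open, the fingers measure 119 mm over their backs; the gripper's body (75 mm by 180 mm) begins 59 mm behind the grasp point.
Start: joints at [-74.061, 28.126, 89.318, -0, 62.55, -6.05], TCP at [0.234, -0.58, 0.215] pointing down, gripper open.
Joint ranges: [-177.58, 177.58], [-47.91, 125.51], [2.72, 160], [-65.01, 245.01], [3.68, 167.84], [-153.87, 153.87]. Speed limits (degrees/s): [127.2, 127.2, 159.86, 180, 180, 180].

INTERFACE

Orientations are given as a 3x3 rotation matrix whose columns are the frame's x, y, z axes.
In Python, from workcell import readout, eyes, job_done gives the robot as it stands.
- The arm moves only by the shell command python3 -m handwheel 'ROWS' [FORCE]. ROWS is JSON, a list of rows, each an object of numbers: "rx", "ry", "rz": the turn, a rotation vector about the tool's x, y, z in degrees; "dx", "dy", "dz": the shift along the tool's x, y, z in cm; "jaw": the finger opening in cm, from 0 to 9.51. A call has 1 to 8 rows; each row shifts and turns the pose as measured when the row begins, along the tool's axes as they then stand; what a row does not reach is not made up. A row lasts 1/8 s, in which the tool goes at most 62.5 mm and 10.7 degrees, less where a joint would pass 70% of its speed; a pose out of reach is approached as far as the arm can. A call is refused whole if a number of a shift passes 6.25 or a number of a turn 10.7, either way. A call with a gripper value outside its range is refused whole. The fingers move at their own pace and stop on an object; FORCE is the grip in N (left out, the last holds). Time passes only in rows, so rows that do not move let the fingers close. It gives the time, the measured TCP pose, the force and the opening at its end, in the units of the state.
- readout.read_state(): the state, without advancing time (a new reading comes with each control period).
- eyes.snapshot(name): name is "scene" or "top" or "wrist"; returns the picture (420x560x3 uint8, red, green, blue); there is no depth.
- eyes.camera_model(name): a dict with "fov_y" (degrees; the focal length in pixels is half the picture's height over the tangent of half this angle, whatever the lens; pixels are square), "cx", "cy" (the principal point, pixels), "R" (3x3) and "t" (3): a world point X has camera coordinates R X + t. Camera axes: x right, y down, z forward; pixel columns grow to the right and rows downward; lengths in m; the calibration is good to about 2 mm. A picture is of the moment at which its call begins: read the wrist's pose just before it. camera_model takes no time and is no camera call; for the wrist camera it gives the pose at the moment of the call.
- job_done(): hands the job in, once; it reports no verdict.
Trained networks look in the newest picture that a camera, given by its name, has taken for a name from the list of things; names that differ only in an ending like _2 or _b are one class to them, and where a whole thing is asked for, a point or a joint stands for the part that bears it (a point fixed in the world has none). Each returns a list of dicts, best first, with "p" (0 to 1); they miss things now and then, are a little off and sometimes report something else, mostly with a low value. They report only what shows in the picture. A call takes as long as a camera call.
- eyes.cut_out(camera, query): "region" (420x560 bool, what is visible of it).
- eyes.pinpoint(camera, query): "point" ([x, y, z] in m, in the coordinates of the camera as it stood for that picture, good to about 4 mm: a listed point, or the origin of a listed thing).
The state is a dict: "time": time; "joint_positions": joint angles; "joint_velocities": joint speeds; "tau": joint torques, N m; "eef_pos": TCP position; "ee_rot": TCP orientation; "force": force on the tool from outside, world axes, zero at the start; "moment": the same for the moment, N m; "grip_width": finger opening in m.
Only numpy, scipy, OpenCV 4.12 (cv2) and the standard library are available. Lean on these libraries where they do the work, as an engineer would, in place of code of your own. Each camera call takes 0.05 s, during which the arm holds its last target.

TASK

Reset the lamp interlock: press the white push-latch cover of the grey reset box near its blue mark and let go so that it pops fully open, press the green button under it fully down, then push the cover shut and press it until it latches and stays closed. Only push with the fingers, gently, and do not lift or shift the vials, dish, sample case and metal part standing around.

Things in the scene. Friction and masses are not known exactly. Their poses are not given: they have to be found in the camera images.
- reset_box: Grey instrument box fixed to the worktop, 158 (x) x 130 (y) x 50 mm high to its rim; origin on its underside, 83 mm behind its front and 75 mm before its back. At box x +45 mm is the cover's hinge line, parallel to box y; -x is the box's front. The tray under the cover is open; behind the hinge is a flat deck at rim height. The box is turned about the vertical by up to 0.35 rad.
- cover_hinge (a point): Fixed point on the cover's hinge axis, half-way along it: 45 mm behind the box origin, 60 mm above the worktop. Axes as the box's (z up; x from front to back of the box; y along the hinge).
- cover (a joint): Cover angle, rad: 0 shut and latched, 1.5 open (stop), -0.10 pressed in to the stop. Push-push latch: press the shut cover in beyond -0.08, let go: a damped spring swings it to the open stop in about 2 s. From open, swing it down, press in beyond -0.08 and let go: it latches; otherwise it springs open. Another press opens it again. Pressing to the stop (9 mm below shut at the mark) takes 2 to 5 N.
- cover_press (a point): Centre of the blue 22 mm mark on the cover's outer face, 92 mm from the hinge axis, where it is pressed; moves with the cover. Its z axis is the outer normal of the cover (up when shut), its y axis lies along the hinge.
- cover_edge (a point): Middle of the free edge of the cover's outer face, 115 mm from the hinge axis; moves with the cover. The cover is a white slab 108 mm long (7 to 115 mm from the hinge axis), 107 mm wide, 10 mm thick; shut, its outer face is 2 mm above the hinge axis, 12 mm proud of the rim. Open, it stands nearly upright: this edge is 115 mm above the hinge axis and 6 mm in front of it.
- reset_button (a joint): Travel in m of the green round button (26 mm across) in its black housing under the cover: 0 = up, 0.006 = fully down; springs back; about 4 N when fully down.
- reset_button_top (a point): Centre of the green button's top face, 88 mm in front of the hinge axis, half-way along the hinge; z up; 10 mm below the rim of the box. Out of sight while the cover is shut.
- vial_red: Loose bystander: sample vial with red cap, 22 mm across, 54 mm high; origin at the centre of its foot.
- vial_blue: Loose bystander: brown sample vial with blue cap, 22 mm across, 54 mm high; origin at the centre of its foot.
- sample_case: Loose bystander: clear flat plastic sample case, 78 x 76 x 14 mm; origin at the centre of its underside.
- petri: Loose bystander: closed petri dish, 62 mm across, 15 mm high; origin at the centre of its underside.
- rotor: Loose bystander: turned steel part with slots, 48 mm across, 37 mm high; origin at the centre of its underside.

How it is judged (in metres and radians):
On the way, in this order (a step that is already met when the one before it is completed fails the run):
1. the cover has popped fully open (beyond 1.35 rad) (value of joint cover above 1.35 rad), for 0.2 s.
2. the green button is pressed down (4.5 mm or more of 6) with the cover open (value of joint reset_button above 0.0045 m and value of joint cover above 1 rad), for 0.05 s.
At the end, for the whole second after the job is handed in: The cover is shut and stays latched by itself (joint between -0.025 and 0.03 rad, at rest), the button has sprung back (under 1.5 mm), and each bystander is within 20 mm of where it stood (value of joint cover between -0.025 and 0.03 rad and velocity of joint cover below 0.05 rad/s and value of joint reset_button below 0.0015 m and distance of each of vial_red, vial_blue, sample_case, petri, rotor from where it was at the start of the episode below 0.02 m); the robot touches nothing.
It fails at once if a bystander is lifted, knocked over or shifted by 20 mm or more (distance of any of vial_red, vial_blue, sample_case, petri, rotor from where it was at the start of the episode above 0.02 m or angle between any of vial_red, vial_blue's own z axis and vertical above 0.6 rad).
It fails at once if the box, its cover or button is pressed harder than 60 N (contact force between the fingers and reset_box above 60 N).
It also fails if it takes over 48 s, if anything falls off the work surface, if the arm or the gripper's body presses on something with over 40 N, if the wrist force passes 120 N, or if a joint passes its speed limit or range.

## Working session

There is one attempt and no reset: what is moved stays moved. The work goes in short steps, Python scripts to look and compute and a shell command to move; the robot and the scene stay as the last step left them, time stands still between calls to the robot, and variables do not carry over. Pictures are saved under pics/ and viewed, and the job is handed in when it is done.

```bash
mkdir -p pics; ls; cat > h.py <<'E'
import numpy as np, cv2
from workcell import readout, eyes, job_done
def snap(cam,name):
    im=eyes.snapshot(cam); cv2.imwrite(f'pics/{name}.png',im[:,:,::-1]); return im
def toworld(cam,p):
    m=eyes.camera_model(cam); return np.array(m['R']).T@(np.array(p)-np.array(m['t']))
def pix(cam,X):
    m=eyes.camera_model(cam); c=np.array(m['R'])@np.array(X)+np.array(m['t']); f=210/np.tan(np.radians(m['fov_y']/2))
    return f*c[0]/c[2]+m['cx'], f*c[1]/c[2]+m['cy']
def state():
    s=readout.read_state(); print('t',s['time'],'p',np.round(s['eef_pos'],4),'F',np.round(s['force'],2),'w',round(s['grip_width'],4)); print(np.round(s['ee_rot'],3)); return s
E
python3 - <<'E'
from h import *
state()
snap('top','top0'); 
for n in ['cover_hinge','cover_press','cover_edge','reset_box']:
    for r in eyes.pinpoint('top',n)[:2]: print(n,r['p'],toworld('top',r['point']).round(4))
snap('scene','sc0')
for n in ['cover_hinge','cover_press','cover_edge','reset_box','vial_red','vial_blue','sample_case','petri','rotor']:
    for r in eyes.pinpoint('scene',n)[:1]: print(n,r['p'],toworld('scene',r['point']).round(4))
E
```

```text
pics
t 0.0 p [ 0.234  -0.5793  0.214 ] F [0.32 0.73 0.64] w 0.0954
[[ 0.374 -0.927 -0.   ]
 [-0.927 -0.374  0.001]
 [-0.001 -0.    -1.   ]]
cover_hinge 0.71 [ 0.5392 -0.1332  0.0606]
cover_hinge 0.54 [ 0.4557 -0.2811 -0.0019]
cover_press 0.76 [ 0.4457 -0.1435  0.0653]
cover_edge 0.75 [ 0.4249 -0.1414  0.0649]
reset_box 0.89 [ 0.4919 -0.1318 -0.001 ]
reset_box 0.29 [ 0.4661 -0.4665  0.0039]
cover_hinge 0.91 [ 0.5431 -0.1341  0.0607]
cover_press 0.92 [ 0.451  -0.1457  0.0607]
cover_edge 0.59 [ 0.4243 -0.1442  0.0621]
reset_box 0.9 [ 0.4961 -0.1376  0.0028]
vial_red 0.66 [ 0.4591 -0.2761  0.0014]
vial_blue 0.56 [ 0.5453 -0.2544  0.0023]
sample_case 0.71 [0.494  0.0079 0.0023]
petri 0.62 [ 0.4737 -0.4622 -0.0006]
rotor 0.93 [ 0.6933 -0.1062 -0.    ]
```

View pics/top0.png

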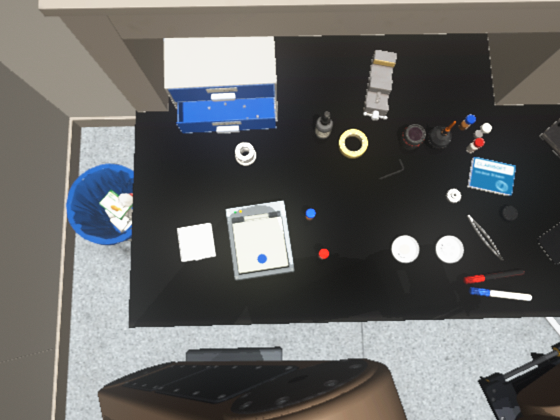

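View pics/sc0.png

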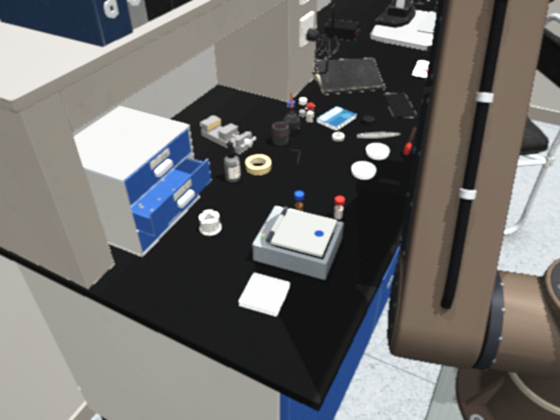

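```bash
python3 - <<'E'
from h import *
r=eyes.cut_out('top','cover')
m=eyes.camera_model('top')
R=np.array(m['R']);t=np.array(m['t']);f=210/np.tan(np.radians(m['fov_y']/2))
print(t,m['fov_y'])
for q in ['cover_press','reset_box']:
  for r in eyes.cut_out('top',q)[:1]:
    ys,xs=np.nonzero(r['region']); print(q,r['p'],len(xs))
    z=0.062 if q!='reset_box' else 0.05
    d=np.c_[(xs-m['cx'])/f,(ys-m['cy'])/f,np.ones(len(xs))]@R
    C=-R.T@t; W=C+d*((z-C[2])/d[:,2])[:,None]
    rc=cv2.minAreaRect(W[:,:2].astype(np.float32)*1000); print(rc)
    cv2.imwrite(f'pics/m_{q}.png',r['region'].astype(np.uint8)*255)
im=cv2.imread('pics/top0.png')
g=im[195:285,215:305]; cv2.imwrite('pics/crop.png',cv2.resize(g,None,fx=6,fy=6,interpolation=cv2.INTER_CUBIC))
# blue mark
h=cv2.cvtColor(im,cv2.COLOR_BGR2HSV); b=(h[...,0]>100)&(h[...,0]<130)&(h[...,1]>120)&(h[...,2]>80); b[:250]=0;b[268:]=0;b[:,:250]=0;b[:,275:]=0
ys,xs=np.nonzero(b); c=np.array([(xs.mean()-m['cx'])/f,(ys.mean()-m['cy'])/f,1])@R; C=-R.T@t
print('blue',len(xs),xs.mean(),ys.mean(),C+c*(0.062-C[2])/c[2])
E
```

```text
[-0.18969305  0.55731498  0.96036998] 49.60253268574381
cover_press 0.69 2649
((484.9088439941406, -139.73416137695312), (122.50065612792969, 109.16175079345703), 8.093328475952148)
reset_box 0.69 4191
((489.6883544921875, -139.06991577148438), (158.24867248535156, 129.8974609375), 7.818155765533447)
blue 57 261.63157894736844 258.2456140350877 [ 0.44828405 -0.14281774  0.062     ]
```

View pics/crop.png

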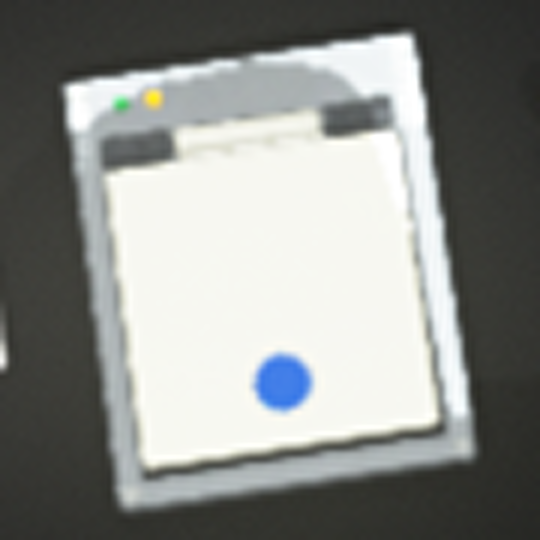

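```bash
python3 -m handwheel '[{"rz":7.05,"jaw":0},{"rz":7.05,"jaw":0},{"dx":-5,"dy":-3.4,"jaw":0},{"dx":-5,"dy":-3.4,"jaw":0},{"dx":-5,"dy":-3.4,"jaw":0},{"dx":-5,"dy":-3.4,"jaw":0},{"dx":-5,"dy":-3.4,"jaw":0},{"dx":-5,"dy":-3.4,"jaw":0}]' 20
cat >> h.py <<'E'
def rel(X):
    s=state(); R=np.array(s['ee_rot']); print('tool cm to',X,(R.T@(np.array(X)-s['eef_pos'])*100).round(2))
    Rt=np.array([[.1375,-.9905,0],[-.9905,-.1375,0],[0,0,-1]]).T.T
    from scipy.spatial.transform import Rotation as Q
    Rt=np.column_stack([[.1375,-.9905,0],[-.9905,-.1375,0],[0,0,-1]])
    print('rotvec deg',np.degrees(Q.from_matrix(R.T@Rt).as_rotvec()).round(2))
E
python3 -c "
from h import *
rel([.448,-.144,.1])"
```

```text
t 0.9 p [ 0.2341 -0.5795  0.2146] F [-0.55  0.11 -0.5 ] w 0.0948
[[ 0.374 -0.927  0.   ]
 [-0.927 -0.374 -0.   ]
 [ 0.     0.    -1.   ]]
tool cm to [0.448, -0.144, 0.1] [-32.37 -36.15  11.46]
rotvec deg [-0.   -0.   14.09]invalid input
```

```bash
python3 -m handwheel '[{"rx":0,"ry":0,"rz":7.05,"dx":0,"dy":0,"dz":0,"jaw":0},{"rx":0,"ry":0,"rz":7.05,"dx":0,"dy":0,"dz":0,"jaw":0}]' 20
```

```text
time: 1.15
eef_pos: [0.234, -0.5795, 0.2147]
ee_rot: [[0.131, -0.991, 0.0], [-0.991, -0.131, -0.0], [0.0, -0.0, -1.0]]
force: [-0.0, 0.6, -0.4]
grip_width: 0.0804
```

All keys are needed. Now translate.

```bash
python3 -m handwheel '[{"rx":0,"ry":0,"rz":0,"dx":-5,"dy":-3.4,"dz":0,"jaw":0},{"rx":0,"ry":0,"rz":0,"dx":-5,"dy":-3.4,"dz":0,"jaw":0},{"rx":0,"ry":0,"rz":0,"dx":-5,"dy":-3.4,"dz":0,"jaw":0},{"rx":0,"ry":0,"rz":0,"dx":-5,"dy":-3.4,"dz":0,"jaw":0},{"rx":0,"ry":0,"rz":0,"dx":-5,"dy":-3.4,"dz":0,"jaw":0},{"rx":0,"ry":0,"rz":0,"dx":-5,"dy":-3.4,"dz":0,"jaw":0},{"rx":0,"ry":0,"rz":0,"dx":-5,"dy":-3.4,"dz":0,"jaw":0},{"rx":0,"ry":0,"rz":0,"dx":-5,"dy":-3.4,"dz":0,"jaw":0}]' 20
python3 -c "
from h import *
rel([.448,-.144,.1])
snap('wrist','w1')
for n in ['cover_press','cover_hinge','cover_edge']:
  for r in eyes.pinpoint('wrist',n)[:1]: print(n,r['p'],toworld('wrist',r['point']).round(4))
"
```

```text
time: 2.15
eef_pos: [0.4574, -0.1388, 0.2147]
ee_rot: [[0.122, -0.993, 0.003], [-0.993, -0.122, -0.003], [0.003, -0.003, -1.0]]
force: [0.0, -0.3, 0.3]
grip_width: 0.0025
t 2.15 p [ 0.4574 -0.1388  0.2147] F [ 0.   -0.35  0.26] w 0.0025
[[ 0.122 -0.993  0.003]
 [-0.993 -0.122 -0.003]
 [ 0.003 -0.003 -1.   ]]
tool cm to [0.448, -0.144, 0.1] [ 0.36  1.03 11.47]
rotvec deg [-0.17 -0.18 -0.91]
cover_press 0.73 [ 0.4548 -0.1394  0.0602]
cover_hinge 0.64 [ 0.5403 -0.1299  0.0621]
cover_edge 0.68 [ 0.4264 -0.1477  0.0618]
```

View pics/w1.png

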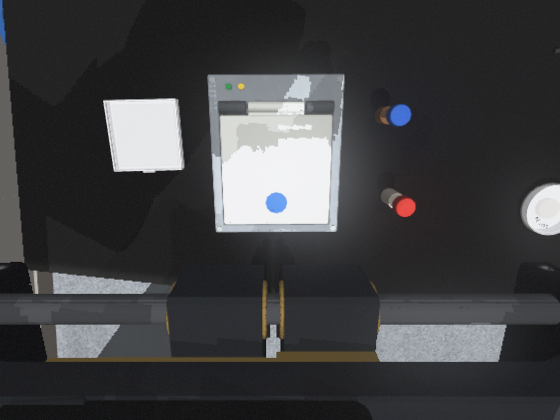

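```bash
cat >> h.py <<'E'
def ray(cam,px,z):
    m=eyes.camera_model(cam);R=np.array(m['R']);C=-R.T@np.array(m['t']);f=210/np.tan(np.radians(m['fov_y']/2))
    d=R.T@np.array([(px[0]-m['cx'])/f,(px[1]-m['cy'])/f,1]); return C+d*(z-C[2])/d[2]
E
python3 -c "
from h import *
im=cv2.imread('pics/w1.png');h=cv2.cvtColor(im,cv2.COLOR_BGR2HSV); b=(h[...,0]>100)&(h[...,0]<130)&(h[...,1]>120); b[:185]=0;b[220:]=0;b[:,255:300]&=True;b[:,:255]=0;b[:,300:]=0
ys,xs=np.nonzero(b);c=(xs.mean(),ys.mean());print(len(xs),c,ray('wrist',c,.062))
for p in [(208.5,75),(344,74),(338,231),(216,232)]: print(ray('wrist',p,.05))
"
```

```text
309 (np.float64(275.99676375404533), np.float64(202.2621359223301)) [ 0.44905249 -0.1453296   0.062     ]
[ 0.56054403 -0.06719087  0.05      ]
[ 0.57740152 -0.19336503  0.05      ]
[ 0.42282712 -0.21549644  0.05      ]
[ 0.40557208 -0.08663624  0.05      ]
```

```bash
python3 -m handwheel '[{"rx":-0.2,"ry":-0.2,"rz":-0.9,"dx":0.5,"dy":0.9,"dz":2,"jaw":0},{"rx":0,"ry":0,"rz":0,"dx":0,"dy":0,"dz":4.5,"jaw":0},{"rx":0,"ry":0,"rz":0,"dx":0,"dy":0,"dz":4.5,"jaw":0},{"rx":0,"ry":0,"rz":0,"dx":0,"dy":0,"dz":2.5,"jaw":0},{"rx":0,"ry":0,"rz":0,"dx":0,"dy":0,"dz":0,"jaw":0}]' 20
python3 -c "
from h import *
rel([.449,-.145,.062])
"
```

```text
time: 2.98
eef_pos: [0.4469, -0.1534, 0.0769]
ee_rot: [[0.132, -0.991, 0.001], [-0.991, -0.132, -0.002], [0.002, -0.001, -1.0]]
force: [-0.3, 0.1, 0.1]
grip_width: 0.0008
t 2.975 p [ 0.4469 -0.1534  0.0769] F [-0.27  0.08  0.06] w 0.0008
[[ 0.132 -0.991  0.001]
 [-0.991 -0.132 -0.002]
 [ 0.002 -0.001 -1.   ]]
tool cm to [0.449, -0.145, 0.062] [-0.81 -0.32  1.49]
rotvec deg [-0.07 -0.11 -0.33]
```

```bash
python3 -m handwheel '[{"rx":0,"ry":0,"rz":-0.3,"dx":-0.8,"dy":-0.3,"dz":0.5,"jaw":0},{"rx":0,"ry":0,"rz":0,"dx":0,"dy":0,"dz":0.8,"jaw":0},{"rx":0,"ry":0,"rz":0,"dx":0,"dy":0,"dz":0.2,"jaw":0}]' 20;python3 -m handwheel '[{"rx":0,"ry":0,"rz":0,"dx":0,"dy":0,"dz":0.2,"jaw":0}]'; python3 -m handwheel '[{"rx":0,"ry":0,"rz":0,"dx":0,"dy":0,"dz":0.2,"jaw":0}]'
```

```text
time: 3.35
eef_pos: [0.4497, -0.1463, 0.0634]
ee_rot: [[0.135, -0.991, 0.005], [-0.991, -0.135, -0.003], [0.004, -0.004, -1.0]]
force: [0.2, -0.1, 0.2]
grip_width: 0.0006
time: 3.48
eef_pos: [0.4498, -0.1463, 0.0616]
ee_rot: [[0.136, -0.991, 0.005], [-0.991, -0.136, -0.004], [0.004, -0.005, -1.0]]
force: [-1.3, -0.1, 1.0]
grip_width: 0.0007
time: 3.6
eef_pos: [0.4498, -0.1463, 0.0598]
ee_rot: [[0.136, -0.991, 0.006], [-0.991, -0.136, -0.004], [0.005, -0.005, -1.0]]
force: [-1.1, -0.3, 0.9]
grip_width: 0.001
```

```bash
python3 -m handwheel '[{"rx":0,"ry":0,"rz":0,"dx":0,"dy":0,"dz":0.25,"jaw":0},{"rx":0,"ry":0,"rz":0,"dx":0,"dy":0,"dz":0.25,"jaw":0}]'; python3 -m handwheel '[{"rx":0,"ry":0,"rz":0,"dx":0,"dy":0,"dz":0.15,"jaw":0}]';python3 -m handwheel '[{"rx":0,"ry":0,"rz":0,"dx":0,"dy":0,"dz":0.1,"jaw":0}]'
```

```text
time: 3.85
eef_pos: [0.45, -0.1463, 0.0547]
ee_rot: [[0.136, -0.991, 0.006], [-0.991, -0.136, -0.004], [0.005, -0.006, -1.0]]
force: [0.8, 0.2, 0.9]
grip_width: 0.0005
time: 3.98
eef_pos: [0.4501, -0.1463, 0.0531]
ee_rot: [[0.136, -0.991, 0.006], [-0.991, -0.136, -0.004], [0.005, -0.006, -1.0]]
force: [-0.4, 1.2, 6.3]
grip_width: 0.0003
time: 4.1
eef_pos: [0.4502, -0.1463, 0.0523]
ee_rot: [[0.136, -0.991, 0.007], [-0.991, -0.136, -0.004], [0.005, -0.006, -1.0]]
force: [-2.2, 2.0, 12.1]
grip_width: 0.0004
```

```bash
python3 -m handwheel '[{"rx":0,"ry":0,"rz":0,"dx":0,"dy":0,"dz":-5,"jaw":0},{"rx":0,"ry":0,"rz":0,"dx":0,"dy":0,"dz":-6,"jaw":0},{"rx":0,"ry":0,"rz":0,"dx":0,"dy":0,"dz":-6,"jaw":0},{"rx":0,"ry":0,"rz":0,"dx":0,"dy":0,"dz":-4,"jaw":0},{"rx":0,"ry":0,"rz":0,"dx":0,"dy":0,"dz":0,"jaw":0},{"rx":0,"ry":0,"rz":0,"dx":0,"dy":0,"dz":0,"jaw":0},{"rx":0,"ry":0,"rz":0,"dx":0,"dy":0,"dz":0,"jaw":0},{"rx":0,"ry":0,"rz":0,"dx":0,"dy":0,"dz":0,"jaw":0}]';python3 -c "
from h import *
snap('wrist','w2');snap('scene','s2')
rel([.452,-.144,.06])
"
```

```text
time: 5.1
eef_pos: [0.4481, -0.1452, 0.2652]
ee_rot: [[0.136, -0.991, 0.001], [-0.991, -0.136, -0.002], [0.002, -0.001, -1.0]]
force: [0.0, 0.4, -0.3]
grip_width: 0.0005
t 5.2 p [ 0.4481 -0.1453  0.2654] F [-0.61  0.16 -0.52] w 0.0005
[[ 0.136 -0.991  0.001]
 [-0.991 -0.136 -0.002]
 [ 0.002 -0.001 -1.   ]]
tool cm to [0.452, -0.144, 0.06] [-0.11 -0.38 20.54]
rotvec deg [-0.07 -0.11 -0.11]
```

View pics/w2.png

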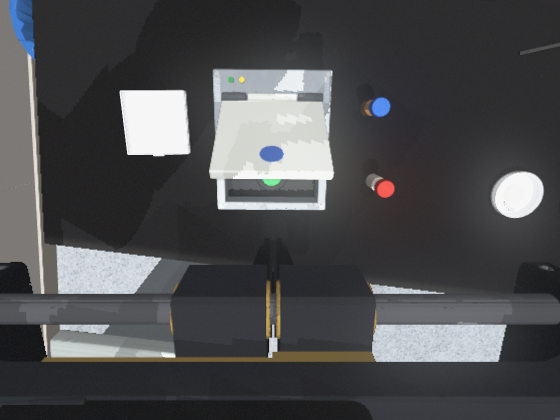

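View pics/s2.png

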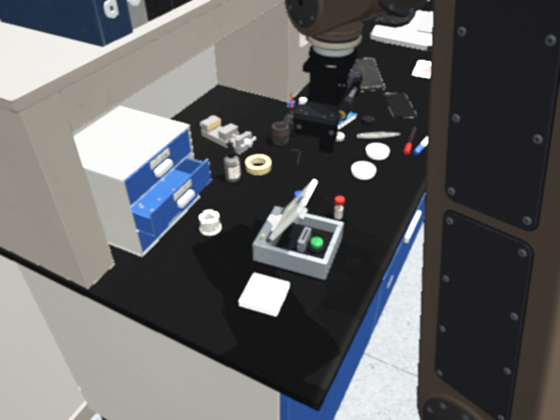

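The cover is swinging open, with the green button just showing at wrist (271,182). I'll wait about 1.5 s for it to reach the stop.

```bash
python3 -m handwheel '[{"rx":0,"ry":0,"rz":0,"dx":0,"dy":0,"dz":0,"jaw":0},{"rx":0,"ry":0,"rz":0,"dx":0,"dy":0,"dz":0,"jaw":0},{"rx":0,"ry":0,"rz":0,"dx":0,"dy":0,"dz":0,"jaw":0},{"rx":0,"ry":0,"rz":0,"dx":0,"dy":0,"dz":0,"jaw":0},{"rx":0,"ry":0,"rz":0,"dx":0,"dy":0,"dz":0,"jaw":0},{"rx":0,"ry":0,"rz":0,"dx":0,"dy":0,"dz":0,"jaw":0},{"rx":0,"ry":0,"rz":0,"dx":0,"dy":0,"dz":0,"jaw":0},{"rx":0,"ry":0,"rz":0,"dx":0,"dy":0,"dz":0,"jaw":0}]';python3 -m handwheel '[{"rx":0,"ry":0,"rz":0,"dx":0,"dy":0,"dz":0,"jaw":0},{"rx":0,"ry":0,"rz":0,"dx":0,"dy":0,"dz":0,"jaw":0},{"rx":0,"ry":0,"rz":0,"dx":0,"dy":0,"dz":0,"jaw":0},{"rx":0,"ry":0,"rz":0,"dx":0,"dy":0,"dz":0,"jaw":0},{"rx":0,"ry":0,"rz":0,"dx":0,"dy":0,"dz":0,"jaw":0},{"rx":0,"ry":0,"rz":0,"dx":0,"dy":0,"dz":0,"jaw":0},{"rx":0,"ry":0,"rz":0,"dx":0,"dy":0,"dz":0,"jaw":0},{"rx":0,"ry":0,"rz":0,"dx":0,"dy":0,"dz":0,"jaw":0}]' >/dev/null;python3 -c "
from h import *
snap('scene','s3')
for n in ['reset_button_top','cover_edge','cover_press']:
  for r in eyes.pinpoint('scene',n)[:1]: print(n,r['p'],toworld('scene',r['point']).round(4))
im=snap('wrist','w3')
for n in ['reset_button_top','cover_edge','cover_hinge']:
  for r in eyes.pinpoint('wrist',n)[:1]: print(n,r['p'],toworld('wrist',r['point']).round(4))
h=cv2.cvtColor(im,cv2.COLOR_RGB2HSV); b=(h[...,0]>45)&(h[...,0]<80)&(h[...,1]>120); b[:130]=0
b=b.astype(np.uint8);n,l,st,c=cv2.connectedComponentsWithStats(b)
for i in range(1,n):
  if st[i,4]>40: print(st[i],c[i],ray('wrist',c[i],.04))
rel([.452,-.144,.06])
"
```

```text
time: 6.2
eef_pos: [0.4481, -0.1453, 0.265]
ee_rot: [[0.136, -0.991, 0.001], [-0.991, -0.136, -0.002], [0.002, -0.001, -1.0]]
force: [-0.7, -1.1, 0.0]
grip_width: 0.0006
reset_button_top 0.65 [ 0.4539 -0.1438  0.043 ]
cover_edge 0.9 [ 0.5347 -0.1321  0.1779]
cover_press 0.88 [ 0.5365 -0.1349  0.1531]
reset_button_top 0.62 [ 0.455  -0.1428  0.042 ]
cover_edge 0.97 [ 0.5346 -0.1311  0.1754]
cover_hinge 0.59 [ 0.5383 -0.1305  0.0586]
[261 165  21  21 335] [271.16119403 174.87761194] [ 0.45419524 -0.14372937  0.04      ]
t 7.6 p [ 0.4481 -0.1453  0.265 ] F [0.18 0.41 0.41] w 0.0005
[[ 0.136 -0.991  0.001]
 [-0.991 -0.136 -0.002]
 [ 0.002 -0.001 -1.   ]]
tool cm to [0.452, -0.144, 0.06] [-0.11 -0.39 20.5 ]
rotvec deg [-0.03 -0.09 -0.1 ]
```

View pics/w3.png

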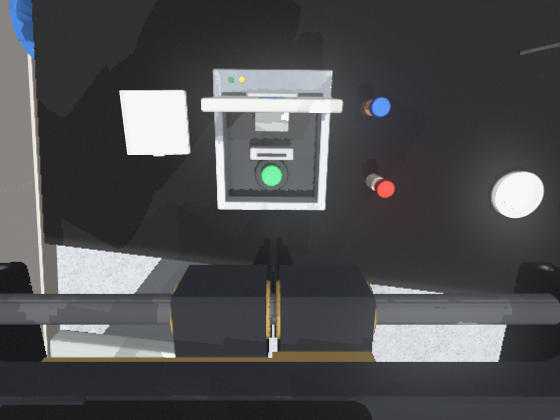

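View pics/s3.png

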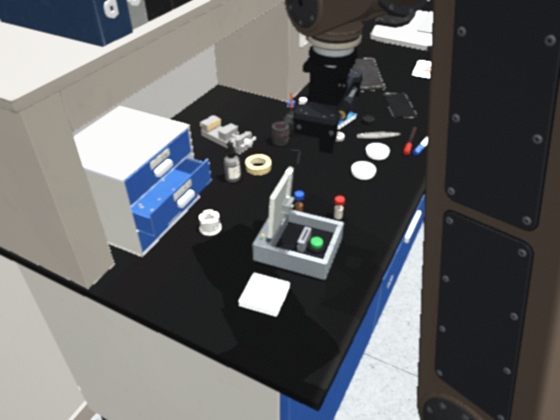

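```bash
python3 -m handwheel '[{"rx":0,"ry":0,"rz":0,"dx":-0.1,"dy":-0.3,"dz":4,"jaw":0},{"rx":0,"ry":0,"rz":0,"dx":0,"dy":0,"dz":5,"jaw":0},{"rx":0,"ry":0,"rz":0,"dx":0,"dy":0,"dz":5,"jaw":0},{"rx":0,"ry":0,"rz":0,"dx":0,"dy":0,"dz":3.5,"jaw":0},{"rx":0,"ry":0,"rz":0,"dx":0,"dy":0,"dz":0,"jaw":0},{"rx":0,"ry":0,"rz":0,"dx":0,"dy":0,"dz":0,"jaw":0}]'; python3 -c "
from h import *
rel([.4515,-.144,.04])"
```

```text
time: 8.35
eef_pos: [0.4532, -0.145, 0.0876]
ee_rot: [[0.136, -0.991, 0.006], [-0.991, -0.136, -0.004], [0.005, -0.005, -1.0]]
force: [-0.2, 0.2, -0.3]
grip_width: 0.0006
t 8.35 p [ 0.4532 -0.145   0.0876] F [-0.2   0.24 -0.3 ] w 0.0006
[[ 0.136 -0.991  0.006]
 [-0.991 -0.136 -0.004]
 [ 0.005 -0.005 -1.   ]]
tool cm to [0.4515, -0.144, 0.04] [-0.15  0.18  4.76]
rotvec deg [-0.29 -0.26 -0.1 ]
```

```bash
python3 -m handwheel '[{"rx":-0.3,"ry":-0.3,"rz":0,"dx":-0.1,"dy":0.1,"dz":2,"jaw":0},{"rx":0,"ry":0,"rz":0,"dx":0,"dy":0,"dz":1.5,"jaw":0},{"rx":0,"ry":0,"rz":0,"dx":0,"dy":0,"dz":0.8,"jaw":0},{"rx":0,"ry":0,"rz":0,"dx":0,"dy":0,"dz":0.2,"jaw":0}]'; python3 -m handwheel '[{"rx":0,"ry":0,"rz":0,"dx":0,"dy":0,"dz":0.2,"jaw":0}]'; python3 -m handwheel '[{"rx":0,"ry":0,"rz":0,"dx":0,"dy":0,"dz":0.2,"jaw":0}]'
```

```text
time: 8.85
eef_pos: [0.4548, -0.1454, 0.0457]
ee_rot: [[0.136, -0.991, 0.007], [-0.991, -0.136, -0.003], [0.004, -0.007, -1.0]]
force: [0.1, -0.0, 0.5]
grip_width: 0.0004
time: 8.98
eef_pos: [0.455, -0.1455, 0.044]
ee_rot: [[0.136, -0.991, 0.008], [-0.991, -0.136, -0.003], [0.004, -0.007, -1.0]]
force: [-0.0, 1.3, 0.6]
grip_width: 0.0007
time: 9.1
eef_pos: [0.4552, -0.1456, 0.0422]
ee_rot: [[0.136, -0.991, 0.008], [-0.991, -0.136, -0.003], [0.005, -0.008, -1.0]]
force: [0.6, -0.0, 0.1]
grip_width: 0.0002
```

```bash
python3 -m handwheel '[{"rx":0,"ry":0,"rz":0,"dx":-0.1,"dy":0.25,"dz":0.1,"jaw":0},{"rx":0,"ry":0,"rz":0,"dx":0,"dy":0,"dz":0.25,"jaw":0},{"rx":0,"ry":0,"rz":0,"dx":0,"dy":0,"dz":0.25,"jaw":0}]'; python3 -m handwheel '[{"rx":0,"ry":0,"rz":0,"dx":0,"dy":0,"dz":0.2,"jaw":0}]';python3 -m handwheel '[{"rx":0,"ry":0,"rz":0,"dx":0,"dy":0,"dz":0.15,"jaw":0}]'
```

```text
time: 9.48
eef_pos: [0.4524, -0.1449, 0.0362]
ee_rot: [[0.136, -0.991, 0.009], [-0.991, -0.136, -0.004], [0.005, -0.008, -1.0]]
force: [-1.0, 0.4, 2.4]
grip_width: 0.0003
time: 9.6
eef_pos: [0.4524, -0.1449, 0.0341]
ee_rot: [[0.136, -0.991, 0.009], [-0.991, -0.136, -0.004], [0.005, -0.008, -1.0]]
force: [-1.5, 0.7, 9.7]
grip_width: 0.0006
time: 9.72
eef_pos: [0.4525, -0.1449, 0.0336]
ee_rot: [[0.136, -0.991, 0.009], [-0.991, -0.136, -0.004], [0.005, -0.008, -1.0]]
force: [-7.1, 2.5, 39.2]
grip_width: 0.0003
```

```bash
python3 -m handwheel '[{"rx":0,"ry":0,"rz":0,"dx":0,"dy":0,"dz":-3,"jaw":0},{"rx":0,"ry":0,"rz":0,"dx":0,"dy":0,"dz":-6,"jaw":0},{"rx":0,"ry":0,"rz":0,"dx":0,"dy":0,"dz":-6,"jaw":0},{"rx":0,"ry":0,"rz":0,"dx":0,"dy":0,"dz":-6,"jaw":0},{"rx":0,"ry":0,"rz":0,"dx":0,"dy":0,"dz":-3,"jaw":0},{"rx":0,"ry":0,"rz":0,"dx":0,"dy":0,"dz":0,"jaw":0}]'; python3 -c "
from h import *
rel([.58,-.1255,.15])
snap('wrist','w4')"
```

```text
time: 10.48
eef_pos: [0.4506, -0.1442, 0.2807]
ee_rot: [[0.136, -0.991, 0.01], [-0.991, -0.136, -0.004], [0.005, -0.009, -1.0]]
force: [-0.6, 0.2, 0.2]
grip_width: -0.0
t 10.475 p [ 0.4506 -0.1442  0.2807] F [-0.61  0.19  0.19] w -0.0
[[ 0.136 -0.991  0.01 ]
 [-0.991 -0.136 -0.004]
 [ 0.005 -0.009 -1.   ]]
tool cm to [0.58, -0.1255, 0.15] [ -0.16 -12.96  13.19]
rotvec deg [-0.52 -0.31 -0.09]
```

View pics/w4.png

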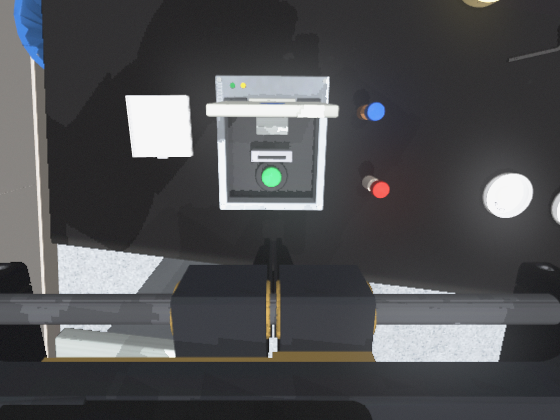

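```bash
python3 -m handwheel '[{"rx":-0.5,"ry":-0.3,"rz":0,"dx":-0.1,"dy":-4.5,"dz":0,"jaw":0},{"rx":0,"ry":0,"rz":0,"dx":0,"dy":-4.5,"dz":0,"jaw":0},{"rx":0,"ry":0,"rz":0,"dx":0,"dy":-3.5,"dz":0,"jaw":0},{"rx":0,"ry":0,"rz":0,"dx":0,"dy":0,"dz":0,"jaw":0},{"rx":0,"ry":0,"rz":0,"dx":0,"dy":0,"dz":0,"jaw":0}]'; python3 -c "
from h import *
rel([.575,-.1265,.15])
"
```

```text
time: 11.15
eef_pos: [0.5749, -0.125, 0.2698]
ee_rot: [[0.135, -0.991, -0.014], [-0.991, -0.135, 0.005], [-0.007, 0.014, -1.0]]
force: [-0.4, -0.2, -0.1]
grip_width: 0.0004
t 11.15 p [ 0.5749 -0.125   0.2698] F [-0.42 -0.24 -0.1 ] w 0.0004
[[ 0.135 -0.991 -0.014]
 [-0.991 -0.135  0.005]
 [-0.007  0.014 -1.   ]]
tool cm to [0.575, -0.1265, 0.15] [ 0.23 -0.16 11.98]
rotvec deg [ 0.77  0.39 -0.16]
```

```bash
python3 -m handwheel '[{"rx":0.8,"ry":0.4,"rz":-0.1,"dx":0.2,"dy":-0.1,"dz":4,"jaw":0},{"rx":0,"ry":0,"rz":0,"dx":0,"dy":0,"dz":4.5,"jaw":0},{"rx":0,"ry":0,"rz":0,"dx":0,"dy":0,"dz":2.5,"jaw":0},{"rx":0,"ry":0,"rz":0,"dx":0,"dy":0,"dz":0,"jaw":0}]'; python3 -c "
from h import *
rel([.545,-.1305,.157])
snap('scene','s5')
"
```

```text
time: 11.65
eef_pos: [0.5716, -0.1274, 0.1561]
ee_rot: [[0.135, -0.991, -0.001], [-0.991, -0.135, 0.0], [-0.0, 0.001, -1.0]]
force: [0.8, 0.2, 0.7]
grip_width: 0.0002
t 11.65 p [ 0.5716 -0.1274  0.1561] F [0.8  0.23 0.65] w 0.0002
[[ 0.135 -0.991 -0.001]
 [-0.991 -0.135  0.   ]
 [-0.     0.001 -1.   ]]
tool cm to [0.545, -0.1305, 0.157] [-0.05  2.68 -0.09]
rotvec deg [ 0.05  0.01 -0.15]
```

View pics/s5.png

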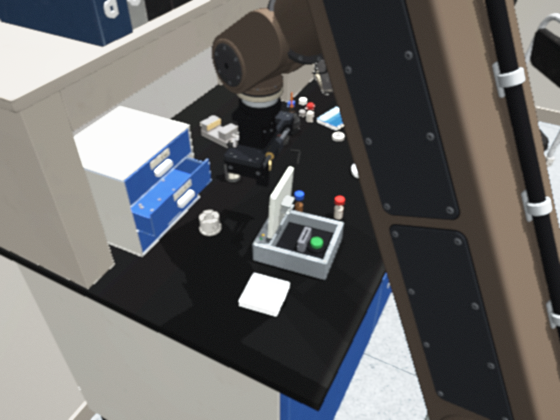

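```bash
python3 -m handwheel '[{"rx":0,"ry":0,"rz":0,"dx":0,"dy":1.3,"dz":0,"jaw":0},{"rx":0,"ry":0,"rz":0,"dx":0,"dy":1.2,"dz":0,"jaw":0},{"rx":0,"ry":0,"rz":0,"dx":0,"dy":0.8,"dz":0.1,"jaw":0}]'; python3 -m handwheel '[{"rx":0,"ry":0,"rz":0,"dx":0,"dy":0.8,"dz":0.2,"jaw":0},{"rx":0,"ry":0,"rz":0,"dx":0,"dy":0.8,"dz":0.2,"jaw":0}]'; python3 -c "
from h import *
s=state(); p=np.array(s['eef_pos']); print((np.array([.540,-.131])-p[:2])@[.9905,.1375])"
```

```text
time: 12.08
eef_pos: [0.5379, -0.1327, 0.1591]
ee_rot: [[0.135, -0.991, 0.005], [-0.991, -0.135, -0.002], [0.003, -0.005, -1.0]]
force: [1.1, -0.5, -0.1]
grip_width: 0.0004
time: 12.32
eef_pos: [0.5212, -0.1351, 0.1556]
ee_rot: [[0.135, -0.991, 0.007], [-0.991, -0.135, -0.003], [0.003, -0.006, -1.0]]
force: [0.2, -0.9, 0.2]
grip_width: 0.0005
t 12.325 p [ 0.5212 -0.1351  0.1556] F [ 0.22 -0.9   0.21] w 0.0005
[[ 0.135 -0.991  0.007]
 [-0.991 -0.135 -0.003]
 [ 0.003 -0.006 -1.   ]]
0.019209272181675414
```

```bash
python3 -c "
from h import *
snap('scene','s6');snap('wrist','w6')
im=cv2.imread('pics/s6.png')[130:290,180:380]; cv2.imwrite('pics/s6c.png',cv2.resize(im,None,fx=3.5,fy=3.5))"
```

```text
(no output)
```

View pics/s6c.png

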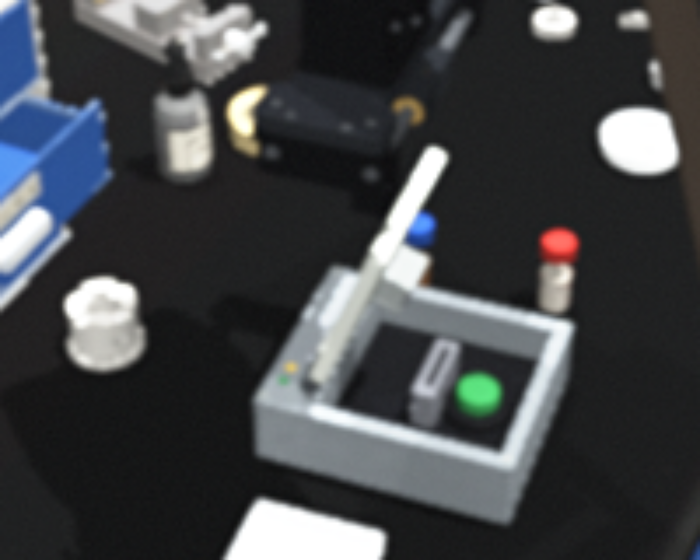

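View pics/w6.png

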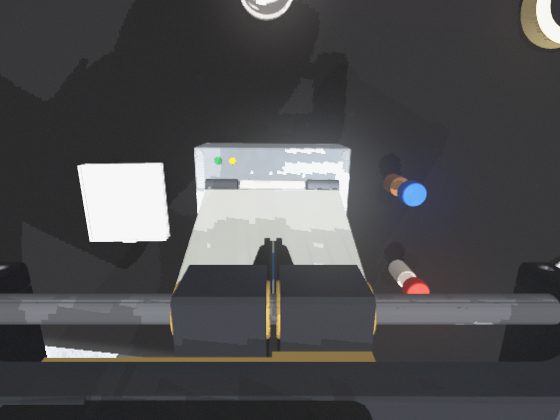

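```bash
python3 -m handwheel '[{"rx":0.3,"ry":0,"rz":0,"dx":0,"dy":1.2,"dz":0.6,"jaw":0},{"rx":0,"ry":0,"rz":0,"dx":0,"dy":1.2,"dz":0.7,"jaw":0},{"rx":0,"ry":0,"rz":0,"dx":0,"dy":0.8,"dz":0.8,"jaw":0},{"rx":0,"ry":0,"rz":0,"dx":0,"dy":0.7,"dz":0.9,"jaw":0}]'; python3 -c "
from h import *
s=state(); p=np.array(s['eef_pos']); print((np.array([.540,-.131])-p[:2])@[.9905,.1375])"
```

```text
time: 12.92
eef_pos: [0.4803, -0.1408, 0.1233]
ee_rot: [[0.135, -0.991, 0.012], [-0.991, -0.135, -0.002], [0.003, -0.012, -1.0]]
force: [0.3, -0.5, 1.6]
grip_width: 0.0004
t 12.925 p [ 0.4803 -0.1408  0.1233] F [ 0.25 -0.55  1.6 ] w 0.0004
[[ 0.135 -0.991  0.012]
 [-0.991 -0.135 -0.002]
 [ 0.003 -0.012 -1.   ]]
0.06049476947076795
```

```bash
python3 -m handwheel '[{"rx":0.7,"ry":0,"rz":0,"dx":0,"dy":0.7,"dz":0.9,"jaw":0},{"rx":0,"ry":0,"rz":0,"dx":0,"dy":0.6,"dz":1.1,"jaw":0},{"rx":0,"ry":0,"rz":0,"dx":0,"dy":0.5,"dz":1.1,"jaw":0}]'; python3 -c "
from h import *
s=state(); p=np.array(s['eef_pos']); print((np.array([.540,-.131])-p[:2])@[.9905,.1375])"
```

```text
time: 13.3
eef_pos: [0.4616, -0.1434, 0.0897]
ee_rot: [[0.134, -0.991, 0.023], [-0.991, -0.134, 0.0], [0.003, -0.023, -1.0]]
force: [2.0, 0.4, 0.8]
grip_width: 0.0007
t 13.3 p [ 0.4616 -0.1434  0.0897] F [1.97 0.39 0.81] w 0.0007
[[ 0.134 -0.991  0.023]
 [-0.991 -0.134  0.   ]
 [ 0.003 -0.023 -1.   ]]
0.07936857876684901
```

```bash
python3 -m handwheel '[{"rx":-0.6,"ry":0,"rz":0,"dx":0,"dy":0.4,"dz":0.8,"jaw":0},{"rx":-0.6,"ry":0,"rz":0,"dx":0,"dy":0.5,"dz":0.8,"jaw":0},{"rx":0,"ry":0,"rz":0,"dx":0,"dy":0.2,"dz":0.5,"jaw":0}]'; python3 -c "
from h import *
s=state(); p=np.array(s['eef_pos']); print((np.array([.540,-.131])-p[:2])@[.9905,.1375])"
```

```text
time: 13.68
eef_pos: [0.4505, -0.1451, 0.0664]
ee_rot: [[0.134, -0.991, 0.001], [-0.991, -0.134, -0.003], [0.003, -0.0, -1.0]]
force: [1.8, -0.7, 2.3]
grip_width: 0.0004
t 13.675 p [ 0.4505 -0.1451  0.0664] F [ 1.82 -0.66  2.29] w 0.0004
[[ 0.134 -0.991  0.001]
 [-0.991 -0.134 -0.003]
 [ 0.003 -0.    -1.   ]]
0.09057397325764173
```

Nearly shut. Now press to the stop (z about 0.0525).

```bash
python3 -m handwheel '[{"rx":0,"ry":0,"rz":0,"dx":0,"dy":0,"dz":0.3,"jaw":0},{"rx":0,"ry":0,"rz":0,"dx":0,"dy":0,"dz":0.3,"jaw":0},{"rx":0,"ry":0,"rz":0,"dx":0,"dy":0,"dz":0.25,"jaw":0},{"rx":0,"ry":0,"rz":0,"dx":0,"dy":0,"dz":0.25,"jaw":0}]';python3 -m handwheel '[{"rx":0,"ry":0,"rz":0,"dx":0,"dy":0,"dz":0.15,"jaw":0}]';python3 -m handwheel '[{"rx":0,"ry":0,"rz":0,"dx":0,"dy":0,"dz":0.1,"jaw":0}]'
```

```text
time: 14.18
eef_pos: [0.4504, -0.1451, 0.0548]
ee_rot: [[0.135, -0.991, 0.0], [-0.991, -0.135, -0.003], [0.003, -0.0, -1.0]]
force: [0.3, -0.8, 1.1]
grip_width: 0.0007
time: 14.3
eef_pos: [0.4505, -0.1451, 0.0533]
ee_rot: [[0.135, -0.991, 0.001], [-0.991, -0.135, -0.003], [0.003, -0.0, -1.0]]
force: [-0.8, 0.3, 6.9]
grip_width: 0.0003
time: 14.42
eef_pos: [0.4506, -0.1451, 0.0525]
ee_rot: [[0.135, -0.991, 0.001], [-0.991, -0.135, -0.003], [0.003, -0.001, -1.0]]
force: [-1.3, 1.4, 11.3]
grip_width: 0.0005
```

Same contact signature as the opening press (12 N at z 0.0523). Release and wait.

```bash
python3 -m handwheel '[{"rx":0,"ry":0,"rz":0,"dx":0,"dy":0,"dz":-3,"jaw":0},{"rx":0,"ry":0,"rz":0,"dx":0,"dy":0,"dz":-6,"jaw":0},{"rx":0,"ry":0,"rz":0,"dx":0,"dy":0,"dz":-6,"jaw":0},{"rx":0,"ry":0,"rz":0,"dx":0,"dy":0,"dz":-5,"jaw":0},{"rx":0,"ry":0,"rz":0,"dx":0,"dy":0,"dz":0,"jaw":0},{"rx":0,"ry":0,"rz":0,"dx":0,"dy":0,"dz":0,"jaw":0},{"rx":0,"ry":0,"rz":0,"dx":0,"dy":0,"dz":0,"jaw":0},{"rx":0,"ry":0,"rz":0,"dx":0,"dy":0,"dz":0,"jaw":0}]';python3 -m handwheel '[{"rx":0,"ry":0,"rz":0,"dx":0,"dy":0,"dz":0,"jaw":0},{"rx":0,"ry":0,"rz":0,"dx":0,"dy":0,"dz":0,"jaw":0},{"rx":0,"ry":0,"rz":0,"dx":0,"dy":0,"dz":0,"jaw":0},{"rx":0,"ry":0,"rz":0,"dx":0,"dy":0,"dz":0,"jaw":0},{"rx":0,"ry":0,"rz":0,"dx":0,"dy":0,"dz":0,"jaw":0},{"rx":0,"ry":0,"rz":0,"dx":0,"dy":0,"dz":0,"jaw":0},{"rx":0,"ry":0,"rz":0,"dx":0,"dy":0,"dz":0,"jaw":0},{"rx":0,"ry":0,"rz":0,"dx":0,"dy":0,"dz":0,"jaw":0}]' >/dev/null; python3 -c "
from h import *
snap('wrist','w7');snap('scene','s7')
for n in ['cover_press','cover_edge','vial_red','vial_blue','sample_case','petri','rotor']:
  for r in eyes.pinpoint('scene',n)[:1]: print(n,r['p'],toworld('scene',r['point']).round(4))
"
```

```text
time: 15.42
eef_pos: [0.4491, -0.1438, 0.2554]
ee_rot: [[0.135, -0.991, -0.005], [-0.991, -0.135, -0.0], [-0.0, 0.005, -1.0]]
force: [0.9, -0.6, 0.7]
grip_width: 0.0005
cover_press 0.88 [ 0.4494 -0.1474  0.0675]
cover_edge 0.71 [ 0.4216 -0.1451  0.0627]
vial_red 0.67 [ 4.592e-01 -2.769e-01 -1.000e-04]
vial_blue 0.7 [ 5.468e-01 -2.515e-01 -3.000e-04]
sample_case 0.94 [0.4905 0.0077 0.002 ]
petri 0.57 [ 4.700e-01 -4.659e-01  4.000e-04]
rotor 0.66 [ 0.6967 -0.1069  0.0019]
```

View pics/w7.png

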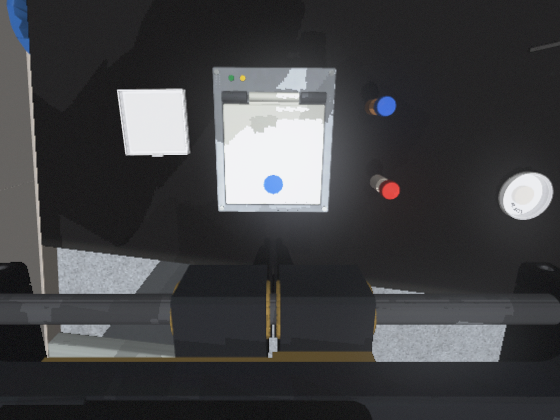

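View pics/s7.png

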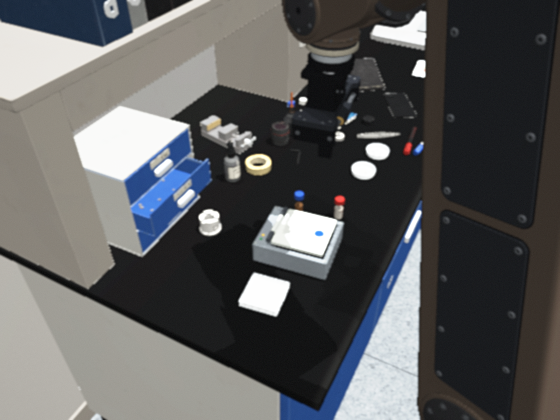

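The cover is shut 2 s after release: the blue mark sits at wrist (273,184), and the bystanders are unmoved. Handing in.

```bash
python3 -c "
from h import *
job_done()"
```

```text
the job is handed in; nothing more can be done
```

The interlock reset is done and handed in at about 17 s of the 48 s allowed. No verdict is reported on hand-in.

- **Open:** I pressed the cover at the blue mark to its stop (about 12 N) and let go. It popped upright, with the pictures putting its edge at z ≈ 0.176 m.
- **Button:** I pressed the green button to its stop. The last small step there reached 39 N, which is more than "gently" intended but under the 60 N limit. It looked up again in the picture afterwards.
- **Close:** I swung the cover down from behind, pressed it to the stop (about 11 N) and released it.

**Last checks:** About 2 s after release the cover was still shut in both the wrist and scene pictures. The gripper was about 0.2 m above it, touching nothing. All five bystanders measured within about 5 mm of their first fixes, which is about the accuracy of the measurement. One reading was slightly off: the network put the blue mark at z = 0.0675 m, where 0.062 m is expected for a shut cover. The cover edge read 0.0627 m, as expected, so I took the difference as measurement noise. No check failed.

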